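# Hold a dish ready over the dish tower

### The job

I am putting cork pads between the stacking dishes. Pick the single dish off the tray and, without letting go of it, try it on the dish tower: lower it gently, square with the dishes below, until you feel it sit fully home, then lift it again and finish still holding it, motionless, level, square and centred over the tower, with about a centimetre of clear air between the underside of its foot and the rim of the dish below, so that I can slip a pad in. Leave the tower standing as it is and everything else on the tray where it is.

Things in the scene. Friction and masses are not known exactly. Their poses are not given: they have to be found in the camera images.
- tray: grey plastic tray, 360 mm (its x) by 600 mm (its y), fixed; origin on the shelf under its centre. Its flat floor is 10 mm above the shelf, its rim 32 mm above the shelf. All the things below stand on it.
- loose_dish: the single white ceramic dish, upright, alone at one end of the tray, about 110 g. 58 mm square, 34 mm high, open top; upright 4 mm walls from 4 to 34 mm above its origin, over a 44 mm square foot 4 mm high. Origin: centre of the underside of the foot; x, y along the sides, z up; quarter turns are alike. Fingers on its sides must stay above the bottom of the walls, or they meet the dish below when stacked.
- tower_top: top dish of the tower of three at the other end of the tray, same shape and origin as loose_dish. Its rim is 34 mm above its origin, 104 mm above the shelf; its mouth is 50 mm square. The foot of a dish put on it drops 4 mm into the mouth, with 3 mm of play on each side; fully home, the walls stand on this rim and its origin is 30 mm above this one.
- tower_middle: middle dish of the tower, same square dish as loose_dish; origin at the centre of the underside of its foot, z up.
- tower_bottom: lowest dish of the tower, standing on the tray, same square dish as loose_dish; origin at the centre of the underside of its foot, z up.
- board: round wooden solitaire board lying on the tray, 160 mm across, 18 mm thick, its glass marbles (14 mm, firmly in their dimples) standing up to 29 mm; origin at the centre of its underside. Leave alone.
- jar: clear jar of marbles, 68 mm across, with a screw-top aluminium lid, 93 mm high overall, upright on the tray; origin at the centre of its underside. Leave alone.
- die_a: brown die, 16 mm; origin at the centre of its underside. Leave alone.
- die_b: the other brown die, 16 mm. Leave alone.
- cork_pads: little pile of four square cork pads, 42 mm square, 12 mm high; origin under its centre. Leave alone.
- pawn: turned wooden pawn, 24 mm across, 43 mm high; origin at the centre of its underside. Leave alone.
Mind the look-alikes: they are no part of the job. Leave any orange look-alike of the tower_bottom alone. What is shaped like the loose_dish but yellow is not meant.

How it is judged:
By the outcome, as a careful person would: the job done as asked, in the order asked, and still so for the second after the job is handed in, while the arm keeps its last pose, push and grip.
It also fails if it takes over 43 s, if anything falls off the work surface, if the arm or the gripper's body presses on something with over 40 N, if the wrist force passes 120 N, or if a joint passes its speed limit or range.

### The arm

A 6-joint arm with a two-finger parallel gripper is mounted at the origin on the work surface. World frame = base frame: x ahead of the robot, y to its left, z up, the work surface at z = 0. Lengths are in m, angles in rad, forces in N, time in s.
With the tool pointing down it reaches from about 0.4 to 0.825 m from the base axis. Payload 7 kg.
Tool frame: the origin (TCP) lies at the very end of the fingers, on their centre line; the grasp point (between the pads) lies 19 mm behind it; z points along the fingers, y is the direction in which the jaws open and shut (so a half turn about z gives the same grasp; the last joint's range is limited). The gripper opens to 88 mm and grips with 3 to 60 N. Pads are 19 mm wide; open, the fingers measure 130 mm over their backs; the gripper's body (78 mm by 193 mm) begins 47 mm behind the grasp point.
Start: joints at [1.48, 0.359, 0.012, 0, -1.224, -0.288], TCP at [0.25, 0.627, 0.227] pointing down, gripper open.
Joint ranges: [-3.07, 3.07], [-1.43, 2.12], [-1.02, 1.25], [-3.03, 1.67], [-3.05, -0], [-3.03, 3.03]. Speed limits (rad/s): [2.39, 2.39, 3.01, 3.14, 3.14, 3.14].

### API

Orientations are given as [roll, pitch, yaw] about the fixed x, y, z axes, in that order (R = Rz(yaw) Ry(pitch) Rx(roll)).
In Python, from station import arm gives the robot as it stands.
- The arm moves only by the shell command python3 -m inch 'ROWS' [FORCE]. ROWS is text: rows parted by semicolons, each of 7 numbers parted by spaces: the closure, from 0 (fully open) to 1 (shut), then the shift along the tool's x, y, z each as a share of 300 mm, from -1 to 1, then the turn, a rotation vector about the tool's x, y, z each as a share of 60 degrees, from -1 to 1. In form: grip tx ty tz rx ry rz; .... A call has 1 to 12 rows; each row is the pose to reach, as a shift and turn from the pose commanded when the call began, along the tool's axes at that moment; what a row does not reach only later rows make up. A row lasts 1/10 s, in which the tool goes at most 50 mm and 8.59 degrees, less where a joint would pass 70% of its speed; a pose out of reach is approached as far as the arm can. A call with a number of a shift or a turn outside -1 to 1 is refused whole. A call with a gripper value outside its range is refused whole. The fingers move at their own pace and stop on an object; FORCE is the grip in N (left out, the last holds). Time passes only in rows, so rows that repeat a pose let the fingers close. It gives the time, the measured TCP pose, the force and the opening at its end, in the units of the state.
- arm.get_state(): the state, without advancing time (a new reading comes with each control period).
- arm.grab_frame(name): name is "side" or "top"; returns a dict with "img" (420x560x3 uint8, red, green, blue), "range_z" (420x560 float32, m along the optical axis (not along the pixel's ray), 0 where there is no reading), "fx", "fy", "cx", "cy" (pixels), "extrinsics" (4x4, takes a point from world to camera coordinates). Camera axes: x right, y up, looking along -z (the intrinsics and any distortion apply to the point x, -y, -z); pixel columns grow to the right and rows downward; lengths in m; the calibration is good to about 2 mm. A picture is of the moment at which its call begins.
- arm.job_done(): hands the job in, once; it reports no verdict.
The state is a dict: "t": time; "q": joint angles; "qd": joint speeds; "joint_efforts": joint torques, N m; "eef_pos": TCP position; "ee_rot": TCP orientation; "force": force on the tool from outside, world axes, zero at the start; "moment": the same for the moment, N m; "width": finger opening in m.
Only numpy, scipy, OpenCV 4.12 (cv2) and the standard library are available. Lean on these libraries where they do the work, as an engineer would, in place of code of your own. Each camera call takes 0.05 s, during which the arm holds its last target.

## Working session

There is one attempt and no reset: what is moved stays moved. The work goes in short steps, Python scripts to look and compute and a shell command to move; the robot and the scene stay as the last step left them, time stands still between calls to the robot, and variables do not carry over. Pictures are saved under pics/ and viewed, and the job is handed in when it is done.

```bash
ls; mkdir -p pics; python3 - <<'E'
from station import arm
import cv2,numpy as np
s=arm.get_state();print({k:np.round(v,4).tolist() for k,v in s.items()})
for n in("side","top"):
    f=arm.grab_frame(n);cv2.imwrite(f"pics/{n}0.png",f["img"][:,:,::-1]);np.savez(f"{n}0.npz",**f)
    print(n,f["fx"],f["fy"],f["cx"],f["cy"],f.keys(),np.round(f["extrinsics"],3).tolist())
E
```

```text
pics
{'t': 0.0, 'q': [1.4801, 0.3594, 0.0111, -0.0004, -1.2241, -0.2881], 'qd': [0.0011, -0.0007, -0.0007, -0.0001, 0.0006, -0.0004], 'joint_efforts': [-0.0006, -58.2715, 29.307, 6.9975, 0.007, -0.0002], 'eef_pos': [0.2495, 0.6267, 0.2256], 'ee_rot': [3.14, -0.0001, -0.3789], 'force': [0.4076, -0.0717, 0.4856], 'moment': [0.0098, -0.0244, 0.0026], 'width': 0.0876}
side 427.65427125032056 427.65427125032056 278.3603666888992 213.2472443026121 dict_keys(['img', 'range_z', 'fx', 'fy', 'cx', 'cy', 'extrinsics']) [[0.847, -0.532, -0.009, -0.472], [0.357, 0.557, 0.75, -0.203], [-0.394, -0.639, 0.661, -0.848], [0.0, 0.0, 0.0, 1.0]]
top 450.8216672696084 450.8216672696084 287.33387488505423 202.1231090663184 dict_keys(['img', 'range_z', 'fx', 'fy', 'cx', 'cy', 'extrinsics']) [[-0.171, -0.985, -0.007, 0.023], [0.962, -0.168, 0.213, -0.531], [-0.211, 0.03, 0.977, -1.04], [0.0, 0.0, 0.0, 1.0]]
```

View pics/side0.png

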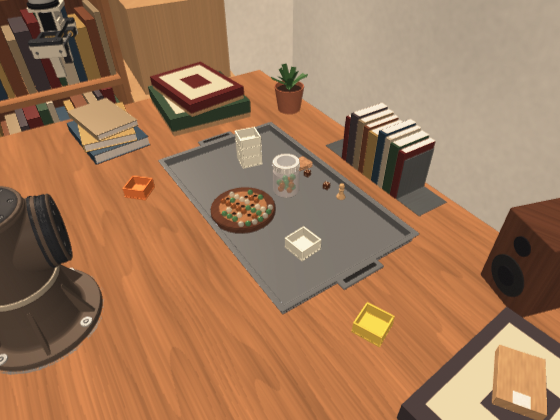

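View pics/top0.png

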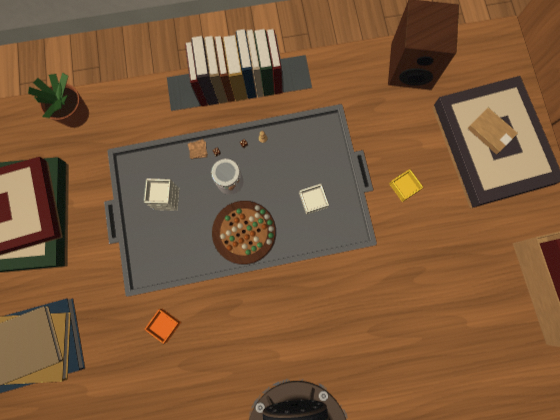

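The side view shows the white single dish at (303,243), the white tower at (248,147), a yellow look-alike at (374,323) off the tray and an orange one at (138,187) off the tray. In the top view these are at (314,199), (158,191), (406,185) and (163,326). The white one alone on the tray is the one meant. Next I'll check it in a crop and measure both.

```bash
cat > h.py <<'E'
import numpy as np,cv2
from scipy.optimize import least_squares
def cloud(f):
    z=f["range_z"].astype(float);v,u=np.indices(z.shape)
    X=np.stack([(u-f["cx"])/f["fx"]*z,-(v-f["cy"])/f["fy"]*z,-z,np.ones_like(z)],-1)
    W=X@np.linalg.inv(f["extrinsics"]).T
    W=W[...,:3];W[z<=0]=np.nan;return W
def proj(f,P):
    P=np.c_[np.atleast_2d(P),np.ones(len(np.atleast_2d(P)))]@f["extrinsics"].T
    return np.c_[f["cx"]+f["fx"]*P[:,0]/-P[:,2],f["cy"]+f["fy"]*-P[:,1]/-P[:,2]]
E
python3 - <<'E'
from h import *
for n,bs in(("top",[(314,199,28),(158,191,32)]),("side",[(303,243,32),(248,147,34)])):
    f=dict(np.load(n+"0.npz"));W=cloud(f);img=f["img"]
    crops=[]
    for u,v,r in bs:
        w=W[v-r:v+r,u-r:u+r].reshape(-1,3);c=img[v-r:v+r,u-r:u+r].reshape(-1,3).astype(int)
        h=np.histogram(w[:,2],bins=np.arange(0,.13,.004));print(n,h[0].tolist())
        crops.append(cv2.resize(img[v-r:v+r,u-r:u+r],(390,390),interpolation=cv2.INTER_CUBIC))
        zr=.044 if u>300 else .104
        m=(abs(w[:,2]-zr)<.004)&(c.min(1)>90)
        p=w[m];print(len(p),np.median(p[:,2]),cv2.minAreaRect(p[:,:2].astype(np.float32)))
        m=(abs(w[:,2]-.010)<.003);print('floor',np.nanmedian(w[m],0))
    cv2.imwrite(f"pics/{n}crop.png",np.hstack(crops)[:,:,::-1])
E
```

```text
top [19, 662, 1594, 354, 215, 55, 20, 19, 21, 28, 95, 42, 2, 0, 0, 0, 0, 0, 0, 0, 0, 0, 0, 0, 0, 0, 0, 0, 0, 0, 0, 0]
129 0.04320190740034291 ((0.5298939347267151, -0.1352415382862091), (0.05814388394355774, 0.058313000947237015), 8.162981986999512)
floor [ 0.5370996  -0.13853296  0.00951603]
top [14, 678, 2015, 403, 25, 13, 16, 17, 17, 21, 11, 13, 18, 18, 14, 16, 22, 15, 81, 257, 70, 30, 43, 30, 51, 112, 51, 1, 0, 0, 0, 0]
131 0.1032840791891978 ((0.5968248844146729, 0.2297210544347763), (0.05823869630694389, 0.05829152092337608), 78.81363677978516)
floor [0.63747316 0.26023811 0.00980995]
side [0, 51, 2701, 501, 194, 93, 84, 90, 81, 76, 134, 80, 0, 0, 0, 0, 0, 0, 0, 0, 0, 0, 0, 0, 0, 0, 0, 0, 0, 0, 0, 0]
214 0.04331968865039992 ((0.5339362025260925, -0.13865843415260315), (0.0595787949860096, 0.060710616409778595), 7.671189308166504)
floor [ 0.54824124 -0.12051426  0.01065998]
side [433, 122, 1623, 332, 106, 114, 114, 197, 186, 41, 34, 38, 30, 31, 45, 29, 42, 46, 43, 77, 65, 61, 68, 74, 69, 175, 40, 0, 0, 0, 0, 0]
215 0.10271707656523688 ((0.597321629524231, 0.15165233612060547), (0.21577242016792297, 0.06341894716024399), 86.03331756591797)
floor [0.58605632 0.23702003 0.01036646]
```

View pics/topcrop.png

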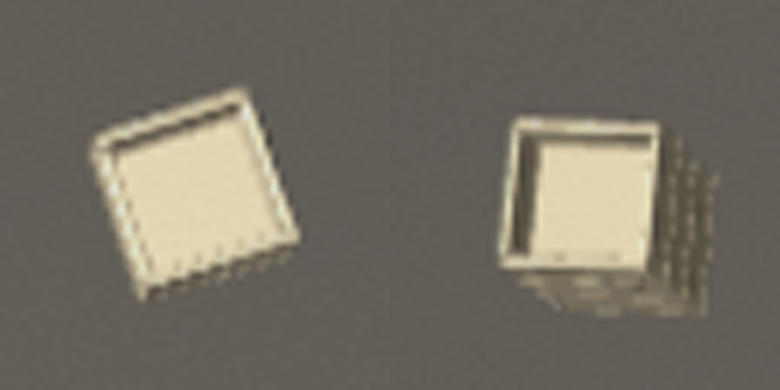

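View pics/sidecrop.png

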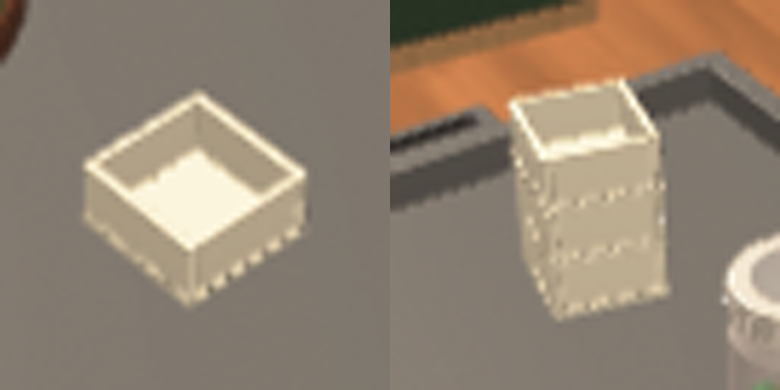

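Crops: left is the single white dish on the tray (the loose_dish), right is the white three-high tower. Now a tighter fit of both rims per camera.

```bash
cat >> h.py <<'E'
def fitrim(f,W,uv,zr,guess,yaw0,tol=.005,prt=True):
    img=f["img"].astype(int)
    m=(abs(W[...,2]-zr)<tol)&(np.hypot(W[...,0]-guess[0],W[...,1]-guess[1])<.048)&(img.min(2)>80)
    p=W[m]
    def res(a,q=p):
        c,s=np.cos(a[2]),np.sin(a[2]);d=q[:,:2]-a[:2]
        x=d[:,0]*c+d[:,1]*s;y=-d[:,0]*s+d[:,1]*c
        r=np.maximum(abs(x),abs(y))-.027
        return np.sign(r)*np.maximum(abs(r)-.002,0)+.1*r
    best=min((least_squares(res,[guess[0]+dx,guess[1]+dy,yaw0],loss="soft_l1",f_scale=.001,x_scale=[.01,.01,.1]) for dx in(-.002,.002) for dy in(-.002,.002)),key=lambda r:r.cost)
    return best.x[:2],np.degrees(best.x[2]),np.median(p[:,2]),len(p),np.sqrt(np.mean(best.fun**2))
E
python3 - <<'E'
from h import *
for n in("top","side"):
    f=dict(np.load(n+"0.npz"));W=cloud(f)
    print(n,"campos",np.linalg.inv(f["extrinsics"])[:3,3])
    print(" loose",fitrim(f,W,None,.044,(.532,-.137),np.radians(8)))
    print(" tower",fitrim(f,W,None,.104,(.597,.229),np.radians(-11)))
    img=f["img"][:,:,::-1].copy()
E
```

```text
top campos [ 0.29545384 -0.03608841  1.12948789]
 loose (array([ 0.52973787, -0.13526985]), np.float64(8.531576863792692), np.float64(0.04290858948926379), 142, np.float64(0.00017160773034569768))
 tower (array([0.59677699, 0.22975579]), np.float64(-12.136709997136716), np.float64(0.10301135057761657), 152, np.float64(0.00022042272154983004))
side campos [ 0.13884282 -0.6790624   0.70865038]
 loose (array([ 0.53414211, -0.13890692]), np.float64(8.06696452921527), np.float64(0.043188215002705255), 234, np.float64(0.000422812872295983))
 tower (array([0.60148479, 0.22612668]), np.float64(-11.237646569603386), np.float64(0.10254087708774406), 141, np.float64(0.0007888132861300243))
```

```bash
cat >> h.py <<'E'
def rows(target,yaw_deg=None,st=None):
    from station import arm
    from scipy.spatial.transform import Rotation as Ro
    s=arm.get_state();R=Ro.from_euler("xyz",s["ee_rot"])
    d=R.inv().apply(np.array(target)-s["eef_pos"])/.3
    out=d
    y=np.degrees(s["ee_rot"][2]) if yaw_deg is None else yaw_deg
    rv=(R.inv()*Ro.from_euler("xyz",[180,0,y],degrees=True)).as_rotvec(degrees=True)/60
    print("t",round(s["t"],2),"pos",np.round(s["eef_pos"],4),"rpy",np.round(np.degrees(s["ee_rot"]),2),"F",np.round(s["force"],2),"w",round(s["width"],4));print("shift",np.round(d,4),"turn",np.round(rv,4))
E
python3 -m inch '0 .9 1 0 0 0 1;0 .9 1 0 0 0 1;0 .9 1 0 0 0 1;0 .9 1 0 0 0 1;0 .9 1 0 0 0 1;0 .9 1 0 0 0 1;0 .9 1 0 0 0 1;0 .9 1 0 0 0 1;0 .9 1 0 0 0 1;0 .9 1 0 0 0 1'
python3 -c "
from h import *
rows((.532,-.137,.12),-81.7)"
```

```text
t: 1.1
eef_pos: [0.3899, 0.2473, 0.2267]
ee_rot: [-3.141, 0.0, -1.428]
force: [-0.5, 0.8, -0.0]
width: 0.0877
t 1.1 pos [0.3899 0.2473 0.2267] rpy [-1.7999e+02  2.0000e-02 -8.1840e+01] F [-0.48  0.82 -0.04] w 0.0877
shift [ 1.3355 -0.2871  0.3553] turn [-0.0002  0.0003 -0.0024]
```

```bash
python3 -m inch '0 1 -.22 0 0 0 0;0 1 -.22 0 0 0 0;0 1 -.22 0 0 0 0;0 1 -.22 0 0 0 0;0 1 -.22 0 0 0 0;0 1 -.22 0 0 0 0;0 1 -.22 0 0 0 0'
python3 -c "
from h import *
rows((.532,-.137,.12),-81.7)"
```

```text
t: 1.8
eef_pos: [0.4995, -0.0416, 0.2259]
ee_rot: [3.14, -0.001, -1.429]
force: [0.1, -0.2, -0.7]
width: 0.0876
t 1.8 pos [ 0.4995 -0.0416  0.2259] rpy [ 1.7993e+02 -4.0000e-02 -8.1870e+01] F [ 0.14 -0.2  -0.73] w 0.0876
shift [ 0.3297 -0.0627  0.3531] turn [ 0.0012 -0.0007 -0.0028]
```

```bash
python3 -m inch '0 .33 -.063 .15 0 0 0;0 .33 -.063 .3 0 0 0;0 .33 -.063 .36 0 0 0;0 .33 -.063 .36 0 0 0;0 .33 -.063 .36 0 0 0'
python3 - <<'E'
from h import *
from station import arm
for n in("side","top"):
    f=arm.grab_frame(n);np.savez(n+"1.npz",**f)
    u,v=(303,235) if n=="side" else (314,195)
    cv2.imwrite(f"pics/{n}1.png",cv2.resize(f["img"][v-65:v+65,u-65:u+65],(520,520),interpolation=cv2.INTER_CUBIC)[:,:,::-1])
rows((.532,-.137,.017),-81.7)
E
```

```text
t: 2.3
eef_pos: [0.5309, -0.1335, 0.1171]
ee_rot: [3.138, -0.0, -1.426]
force: [0.5, 0.5, 0.9]
width: 0.0877
t 2.4 pos [ 0.5324 -0.1329  0.1198] rpy [-1.7991e+02 -3.0000e-02 -8.1610e+01] F [ 0.49 -0.24  0.26] w 0.0876
shift [0.0132 0.0039 0.3428] turn [-0.0015 -0.0005  0.0015]
```

View pics/side1.png

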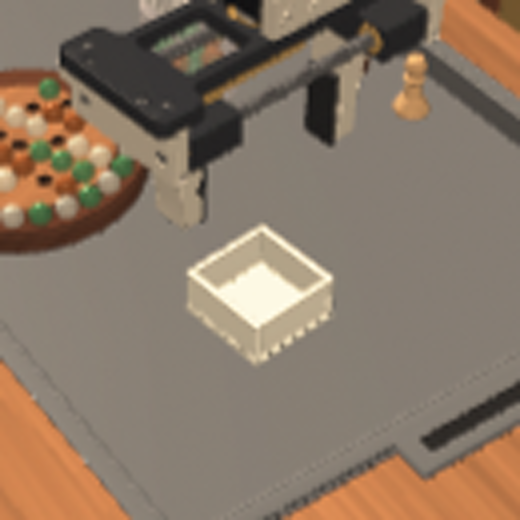

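View pics/top1.png

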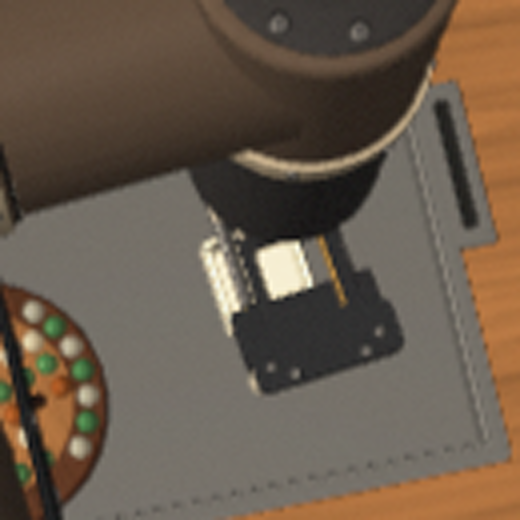

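```bash
python3 - <<'E'
from h import *
from station import arm
from scipy.spatial.transform import Rotation as Ro
s=arm.get_state();R=Ro.from_euler("xyz",s["ee_rot"]).as_matrix()
print(np.round(s["eef_pos"],4))
f=dict(np.load("side1.npz"));W=cloud(f)
S=7;img=cv2.resize(f["img"],None,fx=S,fy=S,interpolation=cv2.INTER_CUBIC)[:,:,::-1].copy()
for b,col in(((0,0),(0,0,255)),((.0022,-.0018),(0,255,0))):
  for sy in(-1,1):
    P=[s["eef_pos"]+R@[a,sy*w,0]+[b[0],b[1],0] for a,w in((-.0095,.0438),(.0095,.0438),(.0095,.065),(-.0095,.065))]
    q=proj(f,np.array(P));cv2.polylines(img,[np.int32((q+.5)*S-.5)],True,col,1)
    print(np.round(q,1).tolist())
u,v=(305,208);cv2.imwrite("pics/tipov.png",img[(v-40)*S:(v+40)*S,(u-55)*S:(u+55)*S])
# loose fit again
print(fitrim(f,W,None,.044,(.534,-.139),np.radians(8)))
E
```

```text
[ 0.5324 -0.1329  0.1198]
[[313.4, 200.8], [319.7, 205.1], [326.7, 200.9], [320.4, 196.7]]
[[282.6, 218.8], [288.8, 223.6], [280.9, 228.3], [274.7, 223.5]]
[[314.7, 200.9], [321.0, 205.2], [328.0, 201.0], [321.8, 196.8]]
[[284.0, 218.9], [290.2, 223.7], [282.3, 228.4], [276.1, 223.6]]
(array([ 0.53422169, -0.13867915]), np.float64(8.24006205970812), np.float64(0.04333518146450044), 228, np.float64(0.0004068268399083602))
```

View pics/tipov.png

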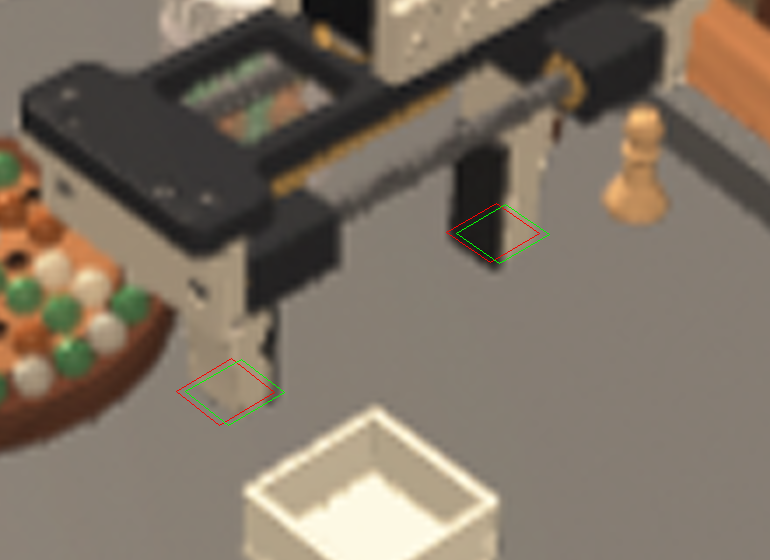

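```bash
python3 -m inch '0 .006 0 .1 0 0 0;0 .006 0 .2 0 0 0;0 .006 0 .28 0 0 0;0 .006 0 .28 0 0 0;0 .006 0 .28 0 0 0'
python3 - <<'E'
from h import *
rows((.532,-.137,.017),-81.7)
E
```

```text
t: 2.9
eef_pos: [0.5327, -0.1349, 0.0364]
ee_rot: [-3.139, -0.001, -1.424]
force: [-0.6, 1.2, -0.2]
width: 0.0876
t 2.9 pos [ 0.5327 -0.1349  0.0364] rpy [-1.7988e+02 -3.0000e-02 -8.1600e+01] F [-0.57  1.16 -0.23] w 0.0876
shift [0.0064 0.0036 0.0647] turn [-0.0021 -0.0005  0.0017]
```

```bash
python3 -m inch '0 .006 0 .04 0 0 0;0 .006 0 .062 0 0 0;0 .006 0 .062 0 0 0;0 .006 0 .062 0 0 0'
python3 - <<'E'
from h import *
rows((.532,-.137,.017),-81.7)
E
```

```text
t: 3.3
eef_pos: [0.5317, -0.1377, 0.0161]
ee_rot: [-3.142, -0.0, -1.426]
force: [0.1, 0.1, -0.3]
width: 0.0873
t 3.3 pos [ 0.5317 -0.1377  0.0161] rpy [-180.     -0.    -81.71] F [ 0.05  0.15 -0.26] w 0.0873
shift [-0.002  -0.0012 -0.0029] turn [-0.     -0.0001 -0.0001]
```

```bash
python3 -m inch '0 0 0 -.006 0 0 0;1 0 0 -.006 0 0 0;1 0 0 -.006 0 0 0;1 0 0 -.006 0 0 0;1 0 0 -.006 0 0 0;1 0 0 -.006 0 0 0;1 0 0 -.006 0 0 0;1 0 0 -.006 0 0 0' 20
python3 - <<'E'
from h import *
rows((.532,-.137,.018),-81.7)
E
```

```text
t: 4.1
eef_pos: [0.5318, -0.1376, 0.0178]
ee_rot: [-3.141, -0.0, -1.426]
force: [0.3, 0.3, 1.4]
width: 0.0582
t 4.1 pos [ 0.5318 -0.1376  0.0178] rpy [-179.99   -0.    -81.7 ] F [0.29 0.28 1.41] w 0.0582
shift [-0.0018 -0.0009 -0.0006] turn [-0.0002 -0.0001  0.    ]
```

```bash
python3 -m inch '1 0 0 -.05 0 0 0;1 0 0 -.15 0 0 0;1 0 0 -.28 0 0 0;1 0 0 -.42 0 0 0;1 0 0 -.55 0 0 0;1 0 0 -.55 0 0 0;1 0 0 -.55 0 0 0'
python3 - <<'E'
from h import *
rows((.599,.2274,.183),-101.7)
E
```

```text
t: 4.8
eef_pos: [0.5317, -0.1374, 0.1835]
ee_rot: [-3.14, 0.0, -1.426]
force: [-1.5, -0.0, -1.6]
width: 0.0578
t 4.8 pos [ 0.5317 -0.1374  0.1835] rpy [-1.7989e+02  2.0000e-02 -8.1720e+01] F [-1.47 -0.02 -1.56] w 0.0578
shift [-1.1711 -0.397   0.0028] turn [-0.0017  0.0007  0.333 ]
```

```bash
python3 -m inch '1 -.1 -.04 0 0 0 .03;1 -.22 -.08 0 0 0 .06;1 -.34 -.12 0 0 0 .1;1 -.46 -.16 0 0 0 .14;1 -.58 -.2 0 0 0 .18;1 -.7 -.24 0 0 0 .22;1 -.8 -.28 0 0 0 .26;1 -.88 -.32 0 0 0 .3;1 -.95 -.36 0 0 0 .33;1 -.99 -.39 0 0 0 .333;1 -1 -.397 0 0 0 .333'
python3 - <<'E'
from h import *
rows((.599,.2274,.173),-101.7)
E
```

```text
t: 5.9
eef_pos: [0.6061, 0.1773, 0.1808]
ee_rot: [3.14, -0.002, -1.773]
force: [-1.0, -0.0, -1.0]
width: 0.0579
t 5.9 pos [0.6061 0.1773 0.1808] rpy [ 1.7988e+02 -1.0000e-01 -1.0158e+02] F [-0.99 -0.05 -1.04] w 0.0579
shift [-0.1589  0.0567  0.026 ] turn [ 0.002  -0.0017  0.0019]
```

```bash
python3 -m inch '1 -.06 .02 0 0 0 0;1 -.12 .04 0 0 0 0;1 -.16 .056 .0 0 0 0;1 -.16 .056 .03 0 0 0;1 -.16 .056 .03 0 0 0;1 -.16 .056 .03 0 0 0;1 -.16 .056 .03 0 0 0;1 -.16 .056 .03 0 0 0'
python3 - <<'E'
from h import *
from station import arm
rows((.599,.2274,.173),-101.7)
for n in("side","top"):
    f=arm.grab_frame(n);np.savez(n+"2.npz",**f)
    u,v=(250,140) if n=="side" else (158,191)
    cv2.imwrite(f"pics/{n}2.png",cv2.resize(f["img"][v-60:v+60,u-65:u+65],(780,720),interpolation=cv2.INTER_CUBIC)[:600,:,::-1])
rows((.599,.2274,.173),-101.7)
E
```

```text
t: 6.7
eef_pos: [0.5997, 0.2265, 0.1741]
ee_rot: [-3.141, 0.0, -1.775]
force: [0.3, -0.2, -0.4]
width: 0.058
t 6.7 pos [0.5997 0.2265 0.1741] rpy [-1.7998e+02  2.0000e-02 -1.0171e+02] F [ 0.33 -0.23 -0.44] w 0.058
shift [-0.0024  0.0028  0.0036] turn [-0.0003  0.0003 -0.0002]
t 6.8 pos [0.5996 0.2266 0.174 ] rpy [-1.7999e+02  1.0000e-02 -1.0171e+02] F [-0.13  0.21 -1.48] w 0.0577
shift [-0.0023  0.0026  0.0033] turn [-0.0002  0.0002 -0.0001]
```

View pics/side2.png

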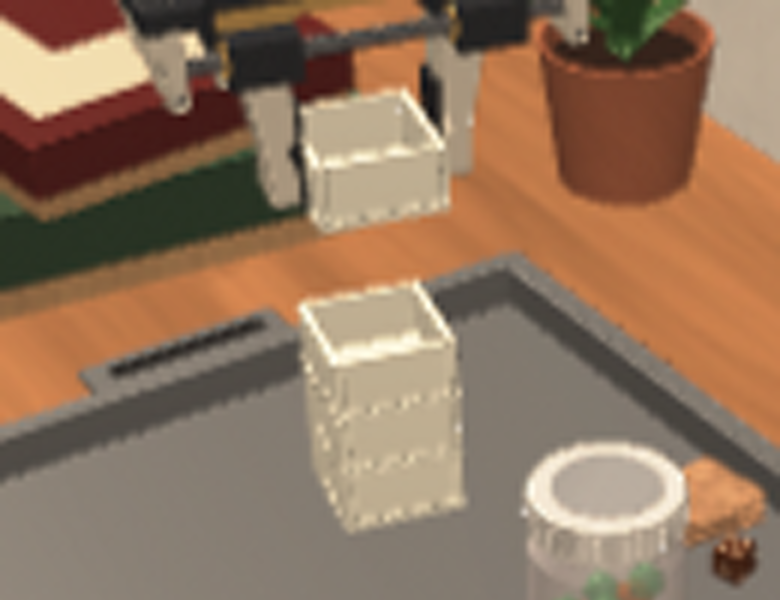

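View pics/top2.png

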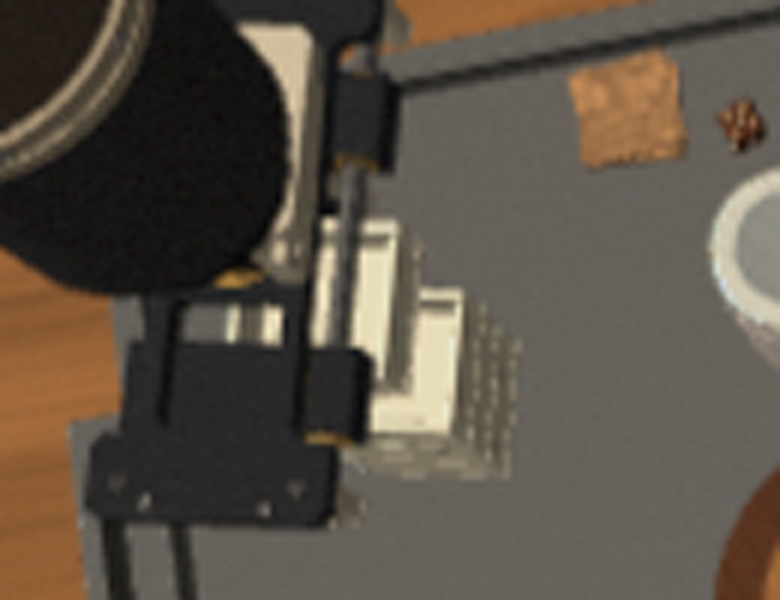

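The side view shows the dish held level over the tower, held rim at about (375,130) in the crop and tower rim at about (378,325). Next I'll measure the relative offset.

```bash
python3 - <<'E'
from h import *
f=dict(np.load("side2.npz"));W=cloud(f)
for tol in(.003,.005):
    print(" held",fitrim(f,W,None,.199,(.601,.226),np.radians(-11.7),tol))
    print(" tower",fitrim(f,W,None,.103,(.601,.226),np.radians(-11.7),tol))
# overlay of models relative: outline edges, colored
S=6;img=cv2.resize(f["img"],None,fx=S,fy=S,interpolation=cv2.INTER_CUBIC)[:,:,::-1].copy()
def sq(c,z,h,yaw):
    a=np.radians(yaw);R=np.array([[np.cos(a),-np.sin(a)],[np.sin(a),np.cos(a)]])
    return np.c_[(np.array([[-h,-h],[h,-h],[h,h],[-h,h]])@R.T)+c,np.full(4,z)]
b=np.array([.0022,-.0018])
for z in(.166+.034,.166+.004):
    cv2.polylines(img,[np.int32((proj(f,sq(np.array([.5997,.2267])+b,z,.029,-11.7))+.5)*S)],True,(0,0,255),1)
for z in(.104,.074):
    cv2.polylines(img,[np.int32((proj(f,sq(np.array([.5991,.2279])+b,z,.029,-11.7))+.5)*S)],True,(0,255,0),1)
u,v=(250,140);cv2.imwrite("pics/ov2.png",img[(v-50)*S:(v+40)*S,(u-40)*S:(u+50)*S])
E
```

```text
held (array([0.59987985, 0.22418548]), np.float64(-11.14489941733575), np.float64(0.19906978655677554), 142, np.float64(0.005742031593937201))
 tower (array([0.60176019, 0.2261059 ]), np.float64(-11.769396558023027), np.float64(0.102935012716316), 110, np.float64(0.0009035540392682243))
 held (array([0.59966737, 0.22410441]), np.float64(-11.8446585637359), np.float64(0.1984784723560314), 186, np.float64(0.006198719071707318))
 tower (array([0.60160771, 0.2260021 ]), np.float64(-12.024010626877999), np.float64(0.10218764833473404), 144, np.float64(0.0009720284655236565))
```

View pics/ov2.png

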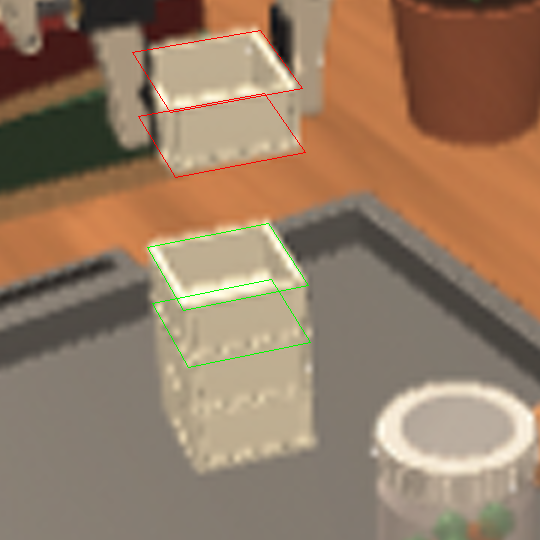

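```bash
python3 -m inch '1 0 0 .06 0 0 0;1 0 0 .12 0 0 0;1 0 0 .155 0 0 0;1 0 0 .16 0 0 0;1 0 0 .16 0 0 0;1 0 0 .16 0 0 0'
python3 - <<'E'
from h import *
from station import arm
rows((.599,.2274,.124),-101.7)
f=arm.grab_frame("side");np.savez("side3.npz",**f)
f2=arm.grab_frame("top");np.savez("top3.npz",**f2)
S=8;u,v=(250,140)
img=cv2.resize(f["img"][v-36:v+30,u-40:u+50],None,fx=S,fy=S,interpolation=cv2.INTER_CUBIC)[:,:,::-1]
cv2.imwrite("pics/side3.png",img)
W=cloud(f)
# front face points: local frame about tower estimate
c=np.array([.6015,.2261]);a=np.radians(-11.7)
d=W[...,:2]-c;x=d[...,0]*np.cos(a)+d[...,1]*np.sin(a);y=-d[...,0]*np.sin(a)+d[...,1]*np.cos(a);z=W[...,2]
for lo,hi in((.013,.035),(.045,.065),(.078,.098),(.124,.144)):
    m=(z>lo)&(z<hi)&(abs(y+.029)<.008)&(abs(x)<.022)
    p=np.polyfit(x[m],y[m],1);print(lo,hi,m.sum(),"front y",np.median(y[m]).round(4),y[m].mean().round(4),"slope deg",np.degrees(np.arctan(p[0])).round(2))
E
```

```text
t: 7.4
eef_pos: [0.6, 0.2271, 0.1267]
ee_rot: [-3.141, 0.001, -1.775]
force: [-0.6, 0.7, -1.1]
width: 0.058
t 7.4 pos [0.6    0.2271 0.1267] rpy [-1.7994e+02  4.0000e-02 -1.0167e+02] F [-0.57  0.71 -1.12] w 0.058
shift [-0.0002  0.0036  0.009 ] turn [-0.001   0.0007  0.0005]
0.013 0.035 91 front y -0.0272 -0.0273 slope deg 0.48
0.045 0.065 95 front y -0.0269 -0.0267 slope deg 0.47
0.078 0.098 104 front y -0.0276 -0.0276 slope deg -1.29
0.124 0.144 117 front y -0.0286 -0.0286 slope deg -0.97
```

View pics/side3.png

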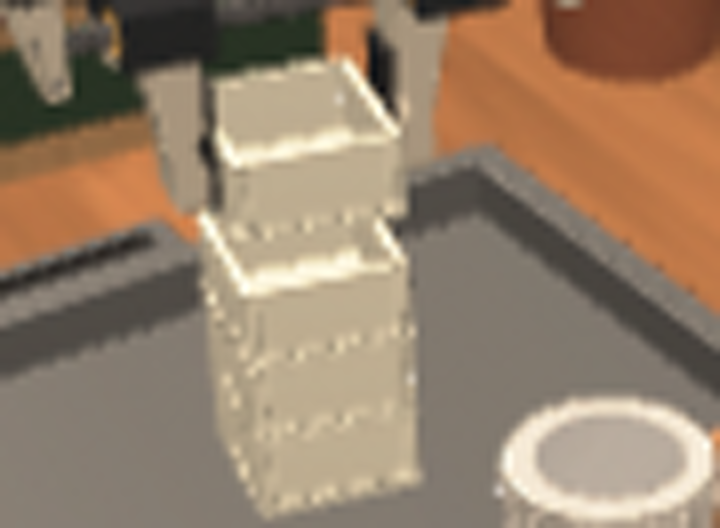

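```bash
python3 - <<'E'
from h import *
f=dict(np.load("side3.npz"));W=cloud(f)
c=np.array([.6015,.2261]);a=np.radians(-12)
d=W[...,:2]-c;x=d[...,0]*np.cos(a)+d[...,1]*np.sin(a);y=-d[...,0]*np.sin(a)+d[...,1]*np.cos(a);z=W[...,2]
img=f["img"].astype(int)
for nm,lo,hi,off in(("bot",.015,.04,0),("mid",.046,.07,0),("top",.076,.1,0),("held",.1235,.148,0)):
    m=(z>lo)&(z<hi)&(abs(y+.028)<.005)&(abs(x)<.034)
    L=[];Rr=[]
    for r in np.unique(np.where(m)[0]):
        xs=x[r][m[r]]
        if len(xs)>12: L.append(xs.min());Rr.append(xs.max())
    print(nm,len(L),"L",np.round([np.mean(L),np.std(L)],4),"R",np.round([np.mean(Rr),np.std(Rr)],4),"mid",np.round((np.mean(L)+np.mean(Rr))/2,4))
# predicted corner pixels
def corners(cx,cy,z):
    A=np.array([[np.cos(a),-np.sin(a)],[np.sin(a),np.cos(a)]])
    return proj(f,np.c_[(np.array([[-.029,-.029],[.029,-.029],[.029,.029]])@A.T)+c+A@[cx,cy],[z]*3])
o=np.array([210,104])
print("tower pred crop px",((corners(0,0,.1035)-o+.5)*8).round(0).tolist())
for zz in(.150,.152): print("held pred same centre",zz,((corners(0,0,zz)-o+.5)*8).round(0).tolist())
print("d/dx 1mm",((corners(.001,0,.15)-corners(0,0,.15))*8).round(1).tolist(),"d/dy",((corners(0,.001,.15)-corners(0,0,.15))*8).round(1).tolist())
E
```

```text
bot 6 L [-0.0252  0.0042] R [0.0249 0.0062] mid -0.0002
mid 7 L [-0.0249  0.007 ] R [0.0266 0.0028] mid 0.0009
top 7 L [-0.0269  0.0029] R [0.0262 0.0053] mid -0.0003
held 8 L [-0.0258  0.0063] R [0.0243 0.0068] mid -0.0007
tower pred crop px [[245.0, 303.0], [412.0, 270.0], [359.0, 187.0]]
held pred same centre 0.15 [[235.0, 178.0], [406.0, 146.0], [353.0, 66.0]]
held pred same centre 0.152 [[235.0, 173.0], [406.0, 141.0], [352.0, 61.0]]
d/dx 1mm [[3.0, -0.6], [2.9, -0.6], [2.8, -0.5]] d/dy [[-0.9, -1.5], [-1.0, -1.4], [-0.9, -1.3]]
```

```bash
python3 - <<'E'
from h import *
from scipy.ndimage import map_coordinates
def run(n,c,z,yaw,fr=(0,1)):
    f=dict(np.load(n));g=f["img"].astype(float).mean(2)
    a=np.radians(yaw);A=np.array([[np.cos(a),-np.sin(a)],[np.sin(a),np.cos(a)]])
    def line(p,q,N=60):
        t=np.linspace(.06,.94,N)[:,None];P=np.array(p)*(1-t)+np.array(q)*t
        return proj(f,np.c_[P@A.T+c,np.full(N,z)])
    # bright rim (25..29) minus outside band/inside band
    def ring(h):
        h=h/1000
        return [line((-h,-h),(h,-h)),line((h,h*(1-2*fr[1])),(h,h*(1-2*fr[0])))]
    R0=ring(27);
    def score(s):
        tot=0
        for k in range(2):
            b=map_coordinates(g,[R0[k][:,1]+s[1],R0[k][:,0]+s[0]],order=1)
            tot+=np.mean(b)
        return tot
    us=np.arange(-4,4,.05);M=np.array([[score((u,v)) for u in us] for v in us])
    i=np.unravel_index(M.argmax(),M.shape);best=(us[i[1]],us[i[0]])
    w=np.maximum(M-M.max()+6,0);cu=(w*us[None]).sum()/w.sum();cv=(w*us[:,None]).sum()/w.sum()
    return best,round(cu,2),round(cv,2),round(M.max(),1)
c=np.array([.6015,.2261])
for yaw in(-11.2,-12.2):
    print(yaw)
    print("tower f0",run("side0.npz",c,.104,yaw))
    print("tower f2",run("side2.npz",c,.104,yaw))
    print("held f2",run("side2.npz",c,.200,yaw))
    print("held f3",run("side3.npz",c,.1515,yaw))
E
```

```text
-11.2
tower f0 ((np.float64(-0.6500000000000119), np.float64(-1.0000000000000107)), np.float64(-0.69), np.float64(-1.06), np.float64(447.0))
tower f2 ((np.float64(-0.6000000000000121), np.float64(-0.9500000000000108)), np.float64(-0.69), np.float64(-1.05), np.float64(449.4))
held f2 ((np.float64(-0.7500000000000115), np.float64(-0.35000000000001297)), np.float64(-0.73), np.float64(-0.32), np.float64(432.4))
held f3 ((np.float64(-0.8000000000000114), np.float64(-1.0500000000000105)), np.float64(-0.81), np.float64(-1.05), np.float64(443.6))
-12.2
tower f0 ((np.float64(-0.6000000000000121), np.float64(-0.9500000000000108)), np.float64(-0.7), np.float64(-1.08), np.float64(448.3))
tower f2 ((np.float64(-0.6000000000000121), np.float64(-0.9500000000000108)), np.float64(-0.7), np.float64(-1.07), np.float64(450.7))
held f2 ((np.float64(-0.7000000000000117), np.float64(-0.30000000000001315)), np.float64(-0.73), np.float64(-0.33), np.float64(433.5))
held f3 ((np.float64(-0.8000000000000114), np.float64(-1.0500000000000105)), np.float64(-0.82), np.float64(-1.06), np.float64(445.2))
```

```bash
python3 - <<'E'
from h import *
c=np.array([.6015,.2261]);a=np.radians(-11.7)
for n,hz in(("side0",None),("side2",.172),("side3",.124)):
    f=dict(np.load(n+".npz"));W=cloud(f)
    d=W[...,:2]-c;x=d[...,0]*np.cos(a)+d[...,1]*np.sin(a);y=-d[...,0]*np.sin(a)+d[...,1]*np.cos(a);z=W[...,2]
    for lo in(.077,hz):
        if lo is None: continue
        m=(z>lo)&(z<lo+.022)&(abs(y+.029)<.006)&(abs(x)<.022)
        p=np.polyfit(x[m],y[m],1);print(n,lo,m.sum(),y[m].mean().round(5),np.degrees(p[0]).round(2))
    # inner back face? and rim points front edge: mean z of held rim
    if hz:
        m=(abs(x)<.024)&(abs(y+.027)<.0015)&(z>hz+.018)&(z<hz+.036);print(" rim top z front",np.percentile(z[m],95).round(4))
    m=(abs(x)<.024)&(abs(y+.027)<.0015)&(z>.09)&(z<.108);print(" tower rim z",np.percentile(z[m],95).round(4))
E
```

```text
side0 0.077 104 -0.02793 -0.11
 tower rim z 0.1047
side2 0.077 110 -0.02768 -0.62
side2 0.172 133 -0.02955 -0.21
 rim top z front 0.201
 tower rim z 0.1039
side3 0.077 112 -0.02758 -1.14
side3 0.124 126 -0.02868 -0.81
 rim top z front 0.1533
 tower rim z 0.104
```

```bash
python3 -m inch '1 -.004 -.002 0 0 0 0;1 -.004 -.002 .012 0 0 0;1 -.004 -.002 .024 0 0 0;1 -.004 -.002 .024 0 0 0;1 -.004 -.002 .024 0 0 0'
python3 - <<'E'
from h import *
rows((.6006,.228,.108),-101.7)
E
python3 -m inch '1 0 0 .006 0 0 0;1 0 0 .012 0 0 0;1 0 0 .018 0 0 0;1 0 0 .018 0 0 0'
```

```text
t: 8.0
eef_pos: [0.6002, 0.2278, 0.1183]
ee_rot: [3.141, -0.0, -1.775]
force: [-0.2, 0.6, -1.0]
width: 0.0579
t 8.0 pos [0.6002 0.2278 0.1183] rpy [ 1.7998e+02 -3.0000e-02 -1.0168e+02] F [-0.22  0.63 -0.98] w 0.0579
shift [-0.001  -0.0013  0.0342] turn [ 0.0004 -0.0005  0.0003]
t: 8.4
eef_pos: [0.6001, 0.2278, 0.1128]
ee_rot: [3.141, -0.0, -1.775]
force: [-1.0, 1.0, -1.0]
width: 0.0582
```

```bash
python3 -m inch '1 0 0 .003 0 0 0;1 0 0 .006 0 0 0;1 0 0 .007 0 0 0;1 0 0 .007 0 0 0'; python3 -m inch '1 0 0 .003 0 0 0;1 0 0 .004 0 0 0;1 0 0 .004 0 0 0'
```

```text
t: 8.8
eef_pos: [0.6003, 0.2279, 0.111]
ee_rot: [3.142, -0.0, -1.775]
force: [-0.7, 0.4, -0.5]
width: 0.0581
t: 9.1
eef_pos: [0.6003, 0.2279, 0.1098]
ee_rot: [3.141, -0.0, -1.775]
force: [0.3, 0.1, -0.7]
width: 0.0576
```

```bash
python3 -m inch '1 0 0 .003 0 0 0;1 0 0 .003 0 0 0;1 0 0 .003 0 0 0'; python3 -m inch '1 0 0 .002 0 0 0;1 0 0 .002 0 0 0;1 0 0 .002 0 0 0'
```

```text
t: 9.4
eef_pos: [0.6003, 0.2279, 0.1089]
ee_rot: [3.142, -0.0, -1.775]
force: [-0.3, -0.0, -1.1]
width: 0.0578
t: 9.7
eef_pos: [0.6003, 0.2279, 0.1083]
ee_rot: [3.142, -0.0, -1.775]
force: [-0.5, -0.3, -1.6]
width: 0.0579
```

```bash
python3 -m inch '1 0 0 .002 0 0 0;1 0 0 .002 0 0 0;1 0 0 .002 0 0 0'; python3 -m inch '1 0 0 .002 0 0 0;1 0 0 .002 0 0 0;1 0 0 .002 0 0 0'
```

```text
t: 10.0
eef_pos: [0.6004, 0.228, 0.1078]
ee_rot: [-3.141, 0.0, -1.775]
force: [0.7, 0.2, -0.8]
width: 0.0576
t: 10.3
eef_pos: [0.6004, 0.228, 0.1078]
ee_rot: [-3.141, 0.0, -1.774]
force: [-1.8, 0.4, 4.5]
width: 0.0582
```

```bash
python3 -m inch '1 0 0 .0015 0 0 0;1 0 0 .0015 0 0 0;1 0 0 .0015 0 0 0'
python3 - <<'E'
from h import *
from station import arm
s=arm.get_state();print(np.round(s["force"],2),np.round(s["moment"],3))
f=arm.grab_frame("side");np.savez("side4.npz",**f)
S=8;u,v=(250,140)
cv2.imwrite("pics/side4.png",cv2.resize(f["img"][v-36:v+30,u-40:u+50],None,fx=S,fy=S,interpolation=cv2.INTER_CUBIC)[:,:,::-1])
rows((.6006,.228,.108),-101.7)
E
```

```text
t: 10.6
eef_pos: [0.6005, 0.228, 0.1078]
ee_rot: [-3.141, 0.0, -1.774]
force: [-2.9, -0.9, 8.2]
width: 0.058
[-2.89 -0.92  8.25] [-0.089  1.327 -0.039]
t 10.65 pos [0.6005 0.228  0.1078] rpy [-1.7996e+02  2.0000e-02 -1.0167e+02] F [-3.4  -0.17  8.18] w 0.0577
shift [-0.0002 -0.0004 -0.0006] turn [-0.0007  0.0004  0.0005]
```

View pics/side4.png

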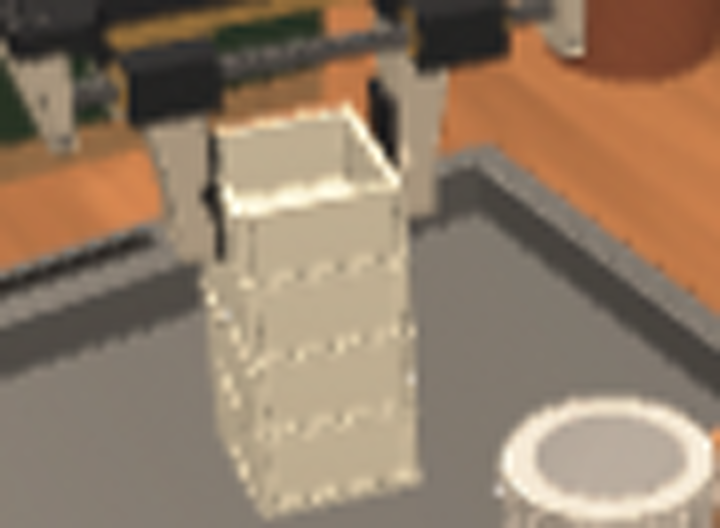

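Contact is firm: 8 N at TCP z 0.1078, where the fit predicts fully home (foot on the rim would have stopped it 4 mm higher). The picture shows the dish flush on the tower, with its joint line at crop row ~270. Before lifting I'll check centring here.

```bash
python3 - <<'E'
from h import *
c=np.array([.6015,.2261]);a=np.radians(-11.7)
f=dict(np.load("side4.npz"));W=cloud(f)
d=W[...,:2]-c;x=d[...,0]*np.cos(a)+d[...,1]*np.sin(a);y=-d[...,0]*np.sin(a)+d[...,1]*np.cos(a);z=W[...,2]
for lo in(.013,.045,.077,.107):
    m=(z>lo)&(z<lo+.022)&(abs(y+.029)<.006)&(abs(x)<.022)
    p=np.polyfit(x[m],y[m],1);print(lo,m.sum(),y[m].mean().round(5),np.degrees(p[0]).round(2))
# right silhouette edge subpixel against tray background per row
g=f["img"].astype(float);s=g[...,0]-g[...,2]  # warm vs grey
for r in range(128,166,2):
    row=g[r,252:270].mean(1);dd=np.diff(row);k=dd.argmin();w=np.abs(dd[max(k-2,0):k+3]);print(r,round(252.5+(np.arange(max(k-2,0),max(k-2,0)+len(w))*w).sum()/w.sum(),2),dd[k].round(),end=" | ")
E
```

```text
0.013 88 -0.02708 1.57
0.045 102 -0.02672 -0.95
0.077 106 -0.0275 -0.62
0.107 115 -0.02771 -0.54
128 263.87 -35.0 | 130 259.14 -36.0 | 132 260.43 -79.0 | 134 260.11 -51.0 | 136 259.87 -37.0 | 138 260.31 -48.0 | 140 260.3 -41.0 | 142 260.35 -28.0 | 144 260.23 -35.0 | 146 254.56 -39.0 | 148 260.77 -27.0 | 150 260.91 -47.0 | 152 261.1 -44.0 | 154 260.88 -31.0 | 156 261.33 -46.0 | 158 261.33 -49.0 | 160 261.34 -41.0 | 162 261.34 -33.0 | 164 256.7 -41.0 |
```

```bash
python3 -m inch '1 0 0 -.006 0 0 0;1 0 0 -.012 0 0 0;1 0 0 -.02 0 0 0;1 0 0 -.032 0 0 0;1 0 0 -.044 0 0 0;1 0 0 -.05 0 0 0;1 0 0 -.05 0 0 0;1 0 0 -.05 0 0 0;1 0 0 -.05 0 0 0'
python3 - <<'E'
from h import *
from station import arm
rows((.6006,.228,.1218),-101.7)
f=arm.grab_frame("side");np.savez("side5.npz",**f)
ft=arm.grab_frame("top");np.savez("top5.npz",**ft)
rows((.6006,.228,.1218),-101.7)
S=8;u,v=(250,140)
cv2.imwrite("pics/side5.png",cv2.resize(f["img"][v-36:v+30,u-40:u+50],None,fx=S,fy=S,interpolation=cv2.INTER_CUBIC)[:,:,::-1])
c=np.array([.6015,.2261]);a=np.radians(-11.7);W=cloud(f)
d=W[...,:2]-c;x=d[...,0]*np.cos(a)+d[...,1]*np.sin(a);y=-d[...,0]*np.sin(a)+d[...,1]*np.cos(a);z=W[...,2]
for lo in(.013,.045,.077,.120):
    m=(z>lo)&(z<lo+.022)&(abs(y+.029)<.006)&(abs(x)<.022)
    p=np.polyfit(x[m],y[m],1);print(lo,m.sum(),y[m].mean().round(5),np.degrees(p[0]).round(2))
E
```

```text
t: 11.55
eef_pos: [0.6002, 0.2278, 0.1215]
ee_rot: [3.141, -0.0, -1.775]
force: [0.1, -0.5, -0.9]
width: 0.0579
t 11.55 pos [0.6002 0.2278 0.1215] rpy [ 1.7999e+02 -1.0000e-02 -1.0169e+02] F [ 0.12 -0.46 -0.94] w 0.0579
shift [-0.0008 -0.0012 -0.0008] turn [ 0.0002 -0.0001  0.0002]
t 11.65 pos [0.6002 0.2279 0.1216] rpy [ 1.7999e+02 -1.0000e-02 -1.0168e+02] F [-0.64 -0.28 -0.71] w 0.058
shift [-0.0007 -0.0012 -0.0008] turn [ 0.0002 -0.0002  0.0003]
0.013 92 -0.02688 1.3
0.045 105 -0.02699 1.05
0.077 109 -0.02765 -0.33
0.12 117 -0.02811 -0.52
```

View pics/side5.png

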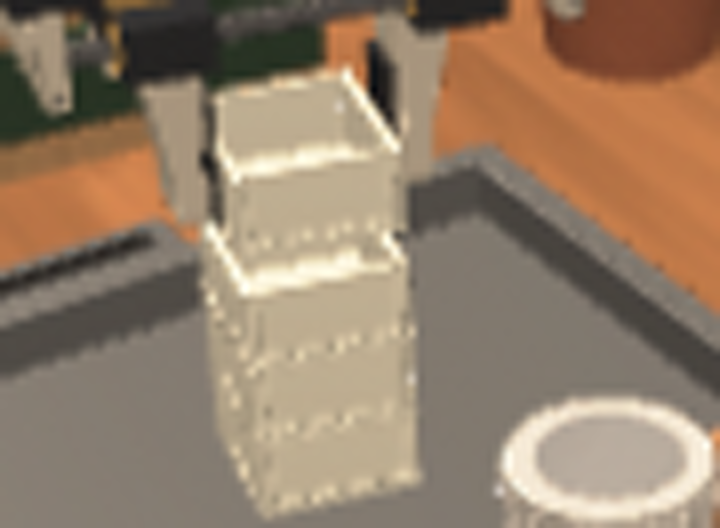

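```bash
python3 - <<'E'
from h import *
from scipy.ndimage import map_coordinates
f0=dict(np.load("side0.npz"));c=np.array([.6015,.2261])
def du(n,z,yaw=-11.7):
    f=dict(np.load(n));g=f["img"].astype(float).mean(2);a=np.radians(yaw);A=np.array([[np.cos(a),-np.sin(a)],[np.sin(a),np.cos(a)]]);t=np.linspace(.06,.94,60)[:,None]
    h=.027;L=[proj(f,np.c_[(np.array(p)*(1-t)+np.array(q)*t)@A.T+c,np.full(60,z)]) for p,q in(((-h,-h),(h,-h)),((h,h),(h,-h)))]
    us=np.arange(-3,3,.05);M=np.array([[sum(map_coordinates(g,[l[:,1]+v,l[:,0]+u],order=1).mean() for l in L) for u in us] for v in us])
    w=np.maximum(M-M.max()+6,0);return round((w*us).sum()/w.sum(),2),round((w*us[:,None]).sum()/w.sum(),2)
print("tower f0",du("side0.npz",.104),"held f5",du("side5.npz",.1478),"seated f4",du("side4.npz",.134))
f5=dict(np.load("side5.npz"))
# tower + tray motion check before/after
a=f0["img"].astype(np.float32).mean(2);b=f5["img"].astype(np.float32).mean(2)
for nm,(u0,v0,u1,v1) in dict(tower=(235,138,264,170),jar=(270,155,300,195),board=(208,188,278,232),bits=(300,158,350,202)).items():
    print(nm,np.round(cv2.phaseCorrelate(a[v0:v1,u0:u1].copy(),b[v0:v1,u0:u1].copy()),3),np.abs(a-b)[v0:v1,u0:u1].mean().round(2))
E
```

```text
tower f0 (np.float64(-0.7), np.float64(-1.06)) held f5 (np.float64(-0.9), np.float64(-0.72)) seated f4 (np.float64(-0.94), np.float64(-0.87))Traceback (most recent call last):
  File "<stdin>", line 14, in <module>
    return _wrapfunc(a, 'round', decimals=decimals, out=out)
    return _wrapit(obj, method, *args, **kwds)
    conv = _array_converter(obj)
ValueError: setting an array element with a sequence. The requested array has an inhomogeneous shape after 1 dimensions. The detected shape was (2,) + inhomogeneous part.
```

```bash
python3 -m inch '1 -.001 -.002 -.0005 0 0 0;1 -.001 -.002 -.0005 0 0 0;1 -.001 -.002 -.0005 0 0 0;1 -.001 -.002 -.0005 0 0 0;1 -.001 -.002 -.0005 0 0 0;1 -.001 -.002 -.0005 0 0 0'
python3 - <<'E'
from h import *
from station import arm
f5=arm.grab_frame("side");np.savez("side6.npz",**f5)
s=arm.get_state();print(s["t"],np.round(s["eef_pos"],4),np.round(s["qd"],3),np.round(np.degrees(s["ee_rot"]),2),np.round(s["force"],2),s["width"])
f0=dict(np.load("side0.npz"))
a=f0["img"].astype(np.float32).mean(2);b=f5["img"].astype(np.float32).mean(2)
for nm,(u0,v0,u1,v1) in dict(tower=(235,138,264,170),jar=(270,155,300,195),board=(208,188,278,232),bits=(300,158,350,202)).items():
    sh,r=cv2.phaseCorrelate(a[v0:v1,u0:u1].copy(),b[v0:v1,u0:u1].copy());print(nm,np.round(sh,3),round(r,2),np.abs(a-b)[v0:v1,u0:u1].mean().round(2))
c=np.array([.6015,.2261]);al=np.radians(-11.7);W=cloud(f5)
d=W[...,:2]-c;x=d[...,0]*np.cos(al)+d[...,1]*np.sin(al);y=-d[...,0]*np.sin(al)+d[...,1]*np.cos(al);z=W[...,2]
for lo in(.077,.120):
    m=(z>lo)&(z<lo+.022)&(abs(y+.029)<.006)&(abs(x)<.022)
    p=np.polyfit(x[m],y[m],1);print(lo,y[m].mean().round(5),np.degrees(p[0]).round(2))
cv2.imwrite("pics/side6.png",f5["img"][:,:,::-1])
E
```

```text
t: 12.25
eef_pos: [0.6009, 0.2281, 0.1219]
ee_rot: [3.142, 0.0, -1.775]
force: [0.5, 0.0, -0.6]
width: 0.0579
12.3 [0.601  0.2281 0.1218] [-0.001  0.002  0.003 -0.001 -0.001 -0.002] [ 180.     -0.   -101.68] [-0.21 -0.1  -0.54] 0.05779504336957153
tower [0.001 0.014] 1.0 1.07
jar [-0.003 -0.015] 1.01 0.96
board [-0.006  0.512] 1.0 0.77
bits [-0.005  0.473] 1.0 0.8
0.077 -0.02754 -0.54
0.12 -0.0277 -2.0
```

View pics/side6.png

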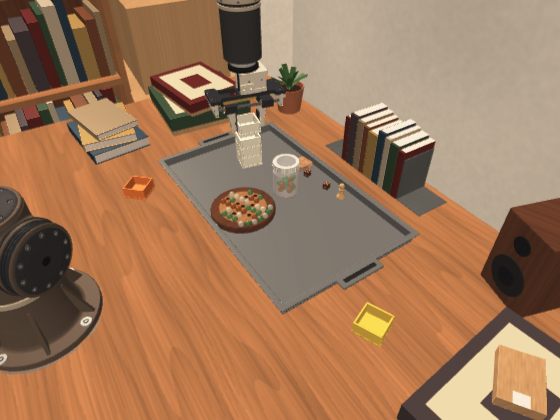

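The dish is still held and level, centred over the tower with a gap of about 1 cm. The tower and the other things look unmoved. Handing in.

```bash
python3 -c "
from station import arm
print(arm.job_done())"
```

```text
the job is handed in; nothing more can be done
None
```

I picked the white dish off the tray and lowered it square onto the tower. It sat fully home at tool height 0.1078 m, with about 8 N of contact, where the geometry said it should. I then lifted it 14 mm and handed it in at 12.3 s, still held and motionless.

**Last checks:**
- **Gap:** about 10 mm of clear air between its foot and the rim below.
- **Level and grip:** tilt reads 0.0°, joint speeds are at noise level, and the jaws are at 58 mm.
- **Centring:** front to back it is within about 0.2 mm. Side to side it was about 0.6 mm off before a last 0.6 mm correction, which I did not measure again.
- **Tower and other things:** the before-and-after side pictures differ only by noise around the tower, jar, board, dice, pads and pawn.

**Checks that disagreed:**
- **Cameras:** the two cameras differed by a constant 4–5 mm in x and 3–4 mm in y. I used their average for the grasp, and lined the dish up with the tower in the side camera alone.
- **Squareness:** the last face-slope reading put the dish 1.5° off the tower, while the reading just before it gave 0.2°. The tool's own angle had not changed, so I took it as range noise.
- **Image shift:** the shift check gave a false half-pixel for the board and the small things, though their pixels were unchanged.
- **Sideways force:** while seated, the wrist also showed about 3 N sideways in x. It was gone after the lift.

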